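# Light and photograph a sherd under the microscope

### The job

Take a picture of the sherd that lies under the digital microscope: with a fingertip, tap the key on the foot of the desk lamp so that it stays down, then likewise the key at the front of the microscope's base, and only then tap the shutter button of the small camera remote and let it spring back. The order matters (a picture in the dark is wasted), and the presses must be gentle. Only touch: do not lift or push the remote about, and leave the sherd and everything else on the table where they are.

Things in the scene. Friction and masses are not known exactly. Their poses are not given: they have to be found in the camera images.
- lamp_key (a joint): lamp's latching push key, m pressed: 0 = up (off), 0.010 = fully down. Starts to sink at about 3 N, takes 6 N fully down, and stays where it is pushed; it is on from 0.003. At 0.010 it meets a stop: pushing there with more than 40 N is too hard.
- lamp_key_top (a point): centre of the top of the lamp's key, a metal-grey round flat-topped key 30 mm across, 16 mm proud of the lamp's foot (46 mm above the table) when up; it moves straight down with the key. Its own z is up.
- lamp: desk lamp, fixed: black round weighted foot 170 mm across and 30 mm thick. The origin is on the table straight below the key; +x of the body points from the key over the foot's centre (at x = 50 mm) to a thin pole (at x = 118 mm) that rises to 230 mm, leans on to x = 175 mm and carries a flat black lamp head 160 mm wide (along y), 55 mm deep, at 320 to 355 mm height, x = 150 to 210 mm. Within 100 mm of the key nothing stands higher than it.
- scope_key (a joint): microscope's latching push key, m pressed: 0 = up (off), 0.010 = fully down. Starts to sink at about 3 N, takes 6 N fully down, and stays where it is pushed; it is on from 0.003. At 0.010 it meets a stop: pushing there with more than 40 N is too hard.
- scope_key_top (a point): centre of the top of the microscope's key, a black square flat-topped key 28 x 28 mm, 16 mm proud of the white base (46 mm above the table) when up; it moves straight down with the key. Its own z is up.
- scope: digital microscope, fixed: flat white base 300 x 160 mm, 30 mm thick, with a steel column to 350 mm height. The origin is on the table straight below the key; +x of the body points from the key along the base (which spans x = -35 to 265 mm, y = -80 to 80 mm) to the grey stage disc (at x = 150 mm, top 34 mm high), the upright camera tube above it (54 mm across, from 130 to 320 mm height) and the column (x = 235 mm). Within 120 mm of the key nothing stands higher than it.
- shutter (a joint): shutter button of the remote, m pressed: 0 = up, 0.010 = fully down. Sprung: starts to sink at about 1.5 N, 6 N fully down, springs back; the picture is taken at 0.003. At 0.010 it meets a stop: pushing there with more than 40 N is too hard.
- shutter_top (a point): centre of the top of the shutter button, a white round button 28 mm across with a bevelled edge (flat top 18 mm across), 16 mm proud of the remote (40 mm above the table) when up; it moves down with the button. Its own z is up.
- remote: camera remote, a loose grey box 90 x 56 x 24 mm (0.3 kg) lying flat on the table, shutter button in the middle of its top; origin: centre of its underside, x along its length.
- specimen: loose five-sided terracotta sherd 44 mm across, 7 mm thick, on the microscope's stage under the camera tube; origin: centre of its underside.
- jar: bystander: loose jar of adhesive, 42 mm across, 55 mm high; origin: centre of its underside.
- sherd_a: bystander: loose four-sided terracotta sherd 56 mm across, 8 mm thick; origin: centre of its underside.
- sherd_b: bystander: loose five-sided brown sherd 50 mm across, 7 mm thick; origin: centre of its underside.
- brush: bystander: loose brush 160 mm long lying on the table to the left of the work; origin near its middle.
- bowl: bystander: loose terracotta bowl 90 mm across, 50 mm high; origin: centre of its underside.
- scale_bar: bystander: loose black and white photo scale, a bar 100 x 20 x 6 mm lying flat; origin: centre of its underside.
Mind the look-alikes: they are no part of the job. What is shaped like the remote but turquoise is not meant.

How it is judged (in metres and radians):
On the way, in this order (a step that is already met when the one before it is completed fails the run):
1. the lamp's key is tapped down, the microscope's key and the shutter not yet (value of joint lamp_key above 0.003 m and value of joint scope_key below 0.003 m and value of joint shutter below 0.002 m), for 0.05 s.
2. the microscope's key is tapped down, the shutter not yet (value of joint each of lamp_key, scope_key above 0.003 m and value of joint shutter below 0.002 m), for 0.05 s.
3. the shutter button is tapped with both lights on (value of joint each of lamp_key, scope_key, shutter above 0.003 m), for 0.04 s.
At the end, for the whole second after the job is handed in: Lamp key and microscope key are both pressed in by more than 3 mm, the shutter button has sprung back (less than 1.5 mm in), the remote lies flat and at rest within 20 mm of where it was, the sherd on the stage within 12 mm and the bystanders within 30 mm of where they were (value of joint each of lamp_key, scope_key above 0.003 m and value of joint shutter below 0.0015 m and distance of remote from where it was at the start of the episode below 0.02 m and height (world z) of remote below 0.01 m and angle between remote's own z axis and vertical below 0.1 rad and linear speed of remote below 0.02 m/s and distance of specimen from where it was at the start of the episode below 0.012 m and distance of each of jar, sherd_a, sherd_b, brush, bowl, scale_bar from where it was at the start of the episode below 0.03 m); the robot touches nothing.
It fails at once if the microscope's key is pressed before the lamp is on (value of joint scope_key above 0.003 m and value of joint lamp_key below 0.003 m).
It fails at once if the shutter is pressed before both lights are on (value of joint shutter above 0.003 m and value of joint any of lamp_key, scope_key below 0.003 m).
It fails at once if the lamp, the microscope or the remote is pressed with more than 40 N (contact force between any of the fingers, the arm and lamp above 40 N or contact force between any of the fingers, the arm and scope above 40 N or contact force between any of the fingers, the arm and remote above 40 N).
It fails at once if the remote is lifted, tipped or shifted by more than 20 mm (height (world z) of remote above 0.01 m or angle between remote's own z axis and vertical above 0.2 rad or distance of remote from where it was at the start of the episode above 0.02 m).
It fails at once if the sherd under the microscope is moved by more than 12 mm, or a bystander by more than 30 mm (distance of specimen from where it was at the start of the episode above 0.012 m or distance of any of jar, sherd_a, sherd_b, brush, bowl, scale_bar from where it was at the start of the episode above 0.03 m).
It also fails if it takes over 58 s, if anything falls off the work surface, if the arm or the gripper's body presses on something with over 40 N, if the wrist force passes 120 N, or if a joint passes its speed limit or range.

### The arm

A 6-joint arm with a two-finger parallel gripper is mounted at the origin on the work surface. World frame = base frame: x ahead of the robot, y to its left, z up, the work surface at z = 0. Lengths are in mm, angles in rad, forces in N, time in s.
With the tool pointing down it reaches from about 275 to 825 mm from the base axis. Payload 4.9 kg.
Tool frame: the origin (TCP) lies at the very end of the fingers, on their centre line; the grasp point (between the pads) lies 19 mm behind it; z points along the fingers, y is the direction in which the jaws open and shut (so a half turn about z gives the same grasp; the last joint's range is limited). The gripper opens to 85 mm and grips with 20 to 120 N. Pads are 22 mm wide; open, the fingers measure 114 mm over their backs; the gripper's body (76 mm by 85 mm) begins 54 mm behind the grasp point. The pads swing forward as they close: fully open they stand 13 mm farther back than shut.
Start: joints at [-1.358, 0.326, -0.193, 1.052, 0, 1.437], TCP at [186.952, -517.269, 231.281] pointing down, gripper open.
Joint ranges: [-2.65, 2.65], [-0.97, 1.79], [-1.3, 1.35], [-1.93, 2.1], [-1.47, 1.37], [-3.14, 3.14]. Speed limits (rad/s): [2.57, 2.57, 3.14, 3.14, 3.14, 3.14].

### API

Orientations are given as [roll, pitch, yaw] about the fixed x, y, z axes, in that order (R = Rz(yaw) Ry(pitch) Rx(roll)).
In Python, from bench import bot, solve_ik, imaging gives the robot as it stands. Calls block until the motion is done:
- bot.move_ptp(position, orientation): joint-space move of the TCP to a pose.
- bot.movel(position, rot=None, max_speed=150, threshold=None): straight line of the TCP; rot=None keeps the orientation; max_speed is the mean speed in mm/s. With threshold (N) it stops when the force on the tool has changed by that much, and returns True; else False.
- bot.move_j(angles): joint-space move.
- bot.grip(opening, effort=None): opening from 0.0 (shut) to 1.0 (fully open); effort is the grip in N (None keeps the last); returns when the fingers have stopped.
- bot.dwell(seconds).
- solve_ik(position, orientation): joint angles nearest the present ones, or None.
- bot.get_state(): the state.
- imaging.capture(name): name is "scene" or "top" or "wrist"; returns the picture (400x640x3 uint8, blue, green, red); there is no depth.
- imaging.camera_model(name): a dict with "K" (3x3 intrinsics, pixels), "k1" (the pictures are not rectified: a ray, as slopes to the right and down, at radius r is drawn at 1 + k1 r^2 times it, then the intrinsics apply), "position" and "rotation" of the camera in the world. Camera axes: x right, y up, looking along -z (the intrinsics and any distortion apply to the point x, -y, -z); pixel columns grow to the right and rows downward; lengths in mm; the calibration is good to about 2 mm. A picture is of the moment at which its call begins: read the wrist's pose just before it. camera_model takes no time and is no camera call; for the wrist camera it gives the pose at the moment of the call.
A pose or a line that the arm cannot do raises bot.IKError and nothing moves.
- bot.sign_off(): hands the job in, once; it reports no verdict.
The state is a dict: "t": time; "qpos": joint angles; "joint_velocities": joint speeds; "effort": joint torques, N m; "tcp_pos": TCP position; "orientation": TCP orientation; "contact_force": force on the tool from outside, world axes, zero at the start; "wrist_torque": the same for the moment, N m; "opening": opening from 0.0 (shut) to 1.0 (fully open).
Only numpy, scipy, OpenCV 4.12 (cv2) and the standard library are available. Lean on these libraries where they do the work, as an engineer would, in place of code of your own. Each camera call takes 0.05 s, during which the arm holds its last target. There are 200 camera calls.

## Working session

There is one attempt and no reset: what is moved stays moved. The work goes in short steps, each a Python script; the robot and the scene stay as the last script left them, time stands still between calls to the robot, and variables do not carry over. Pictures are saved under pics/ and viewed, about 8 in all and at most 12, crops included, and the job is handed in when it is done.

```bash
ls; mkdir -p pics; cat > h.py <<'E'
import numpy as np, cv2
from bench import bot, solve_ik, imaging
def ray(cam,u,v):
    K=np.array(cam["K"],float); k1=cam["k1"]
    d=np.array([(u-K[0,2])/K[0,0],(v-K[1,2])/K[1,1]]); s=d.copy()
    for _ in range(30): s=d/(1+k1*(s@s))
    w=np.array(cam["rotation"])@np.array([s[0],-s[1],-1.0])
    return np.array(cam["position"],float),w
def onplane(cam,u,v,z):
    p,w=ray(cam,u,v); return p+w*(z-p[2])/w[2]
E
python3 - <<'E'
from h import *
for n in("top","scene"):
    im=imaging.capture(n); cv2.imwrite(f"pics/{n}0.png",im); c=imaging.camera_model(n); print(n,c)
E
```

```text
pics
top {'K': array([[389.33876969,   0.        , 316.12719097],
       [  0.        , 389.33876969, 202.45710084],
       [  0.        ,   0.        ,   1.        ]]), 'k1': 0.028810088380585856, 'position': array([ 317.15467265,    3.33309809, 1176.76360627]), 'rotation': array([ 0.15874508, -0.01875993, -1.5764019 ])}
scene {'K': array([[466.05483008,   0.        , 326.71282777],
       [  0.        , 466.05483008, 189.46225672],
       [  0.        ,   0.        ,   1.        ]]), 'k1': -0.04689550251936401, 'position': array([1078.07578988, -834.04020426, 1228.92247473]), 'rotation': array([ 0.72881913, -0.00194078,  0.63193796])}
```

```bash
sed -i 's/np.array(cam\["rotation"\])@/Rotation.from_euler("xyz",cam["rotation"]).as_matrix()@/; 1a from scipy.spatial.transform import Rotation' h.py
```

```text
(no output)
```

View pics/top0.png

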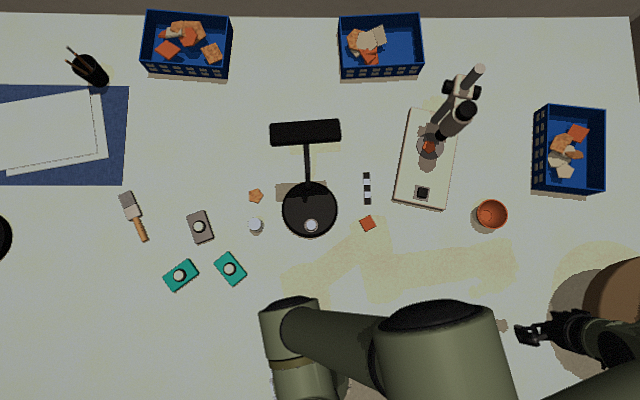

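View pics/scene0.png

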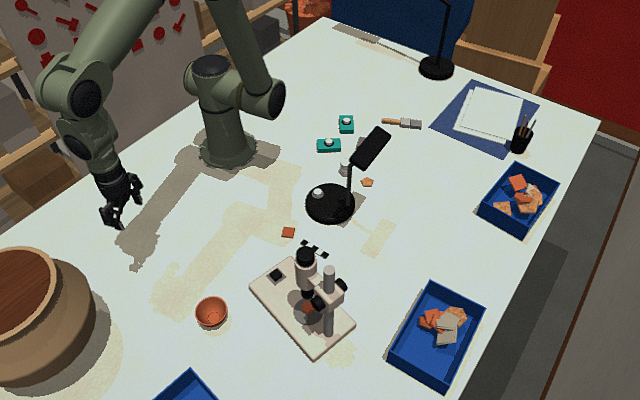

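Top view: the lamp key is the grey disc at (311,226) and the scope key is the black square at (421,193). Three things could be the remote: grey at (199,228), turquoise at (181,275) and turquoise at (230,268). The grey one fits the description; turquoise is explicitly excluded. I'll confirm this with a crop and measure.

```bash
python3 - <<'E'
from h import *
im=cv2.imread("pics/top0.png"); c=imaging.camera_model("top")
crops=[(199,228),(311,226),(421,193)]
cv2.imwrite("pics/crop0.png",np.hstack([cv2.resize(im[v-20:v+20,u-20:u+20],(266,266),interpolation=cv2.INTER_CUBIC) for u,v in crops]))
hsv=cv2.cvtColor(im,cv2.COLOR_BGR2HSV); g=hsv[...,2]
def blob(u,v,r,mask):
    m=np.zeros_like(g); m[v-r:v+r+1,u-r:u+r+1]=mask[v-r:v+r+1,u-r:u+r+1]
    n,l,s,ce=cv2.connectedComponentsWithStats(m)
    i=1+np.argmax(s[1:,4]); return ce[i],s[i]
for nm,(u,v),r,mask,z in [("lamp",(311,226),10,(g>90),46),("scope",(421,193),8,(g<80),46),("shut",(199,228),7,(g>150),40)]:
    ce,s=blob(u,v,r,mask.astype(np.uint8)); print(nm,ce,s,onplane(c,*ce,z).round(1))
print("remote grey",onplane(c,201,228,24))
for nm,p,z in [("foot",(309,209),30),("jar",(255,226),55),("head",(305,132),340),("bowl",(491,213),50),("tube",(464,110),320),("colm",(479,70),350)]: print(nm,onplane(c,*p,z).round())
print(bot.get_state()["t"])
E
```

```text
lamp [310.68148148 224.68148148] [304 219  14  13 135] [432.5  -2.7  46. ]
scope [421.92173913 192.65217391] [417 187  12  12 115] [ 526.7 -332.6   46. ]
shut [197.64516129 225.82258065] [194 222   9   9  62] [431.2 325.6  40. ]
remote grey [426.34267352 320.07502807  24.        ]
foot [481.   2.  30.]
jar [428. 158.  55.]
head [611.  11. 340.]
bowl [ 465. -531.   50.]
tube [ 671. -358.  320.]
colm [ 754. -385.  350.]
0.1
```

View pics/crop0.png

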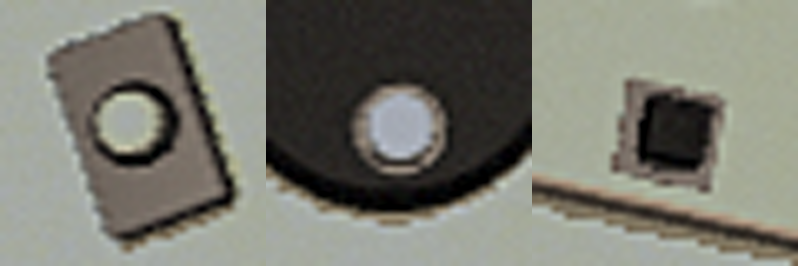

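The crop confirms it. The grey box with the white button is the remote, the lamp key is the light disc on the black foot, and the scope key is the black square on its collar. Next I'll press the lamp key.

```bash
cat >> h.py <<'E'
def press(x,y,z0,thr,depth):
    bot.movel([x,y,z0+12],max_speed=80)
    hit=bot.movel([x,y,z0-depth],max_speed=15,threshold=thr)
    s=bot.get_state(); print("hit",hit,"z",round(s["tcp_pos"][2],1),"F",np.round(s["contact_force"],1))
    bot.dwell(0.12); print("F after",np.round(bot.get_state()["contact_force"],1))
    bot.movel([x,y,z0+80],max_speed=80)
    s=bot.get_state(); print("t",s["t"],"F",np.round(s["contact_force"],1),np.round(s["tcp_pos"],1))
E
python3 - <<'E'
from h import *
o=bot.get_state()["orientation"]; print(o)
bot.grip(0.0)
bot.move_ptp([432,-2.7,200],o); print(bot.get_state()["t"])
press(432.3,-2.7,46,8,13)
cv2.imwrite("pics/w1.png",imaging.capture("wrist"))
E
```

```text
[-3.14005275e+00 -1.90869582e-04  3.46762648e-01]
2.9167
hit True z 36.0 F [-0.3  1.1  4.8]
F after [0.5 0.3 6. ]
t 7.5667 F [ 0.2  0.1 -0.1] [431.9  -2.7 125.5]
```

View pics/w1.png

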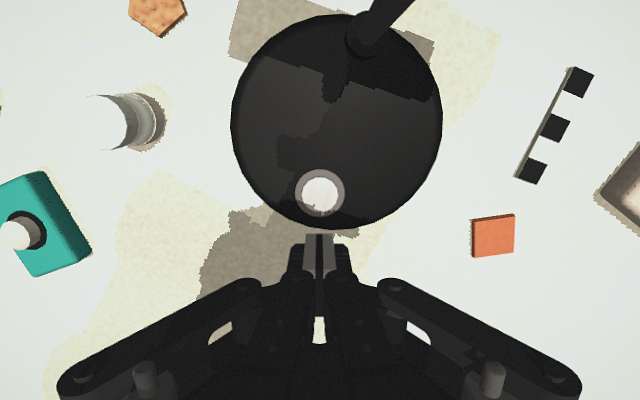

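The wrist view shows the lamp key at (320,194), and contact at z = 36 means it is fully down. I'll check its position as a calibration point, then move to hover over the scope key.

```bash
python3 - <<'E'
from h import *
c=imaging.camera_model("wrist"); print("lampkey",onplane(c,320,194,36).round(1))
bot.movel([440,-20,190],max_speed=150)
bot.movel([524,-331,150],max_speed=180)
c=imaging.camera_model("wrist"); im=imaging.capture("wrist"); cv2.imwrite("pics/w2.png",im)
import pickle; pickle.dump(c,open("c2.pkl","wb")); print(bot.get_state()["t"])
E
```

```text
lampkey [433.5  -3.5  36. ]
10.2083
```

View pics/w2.png

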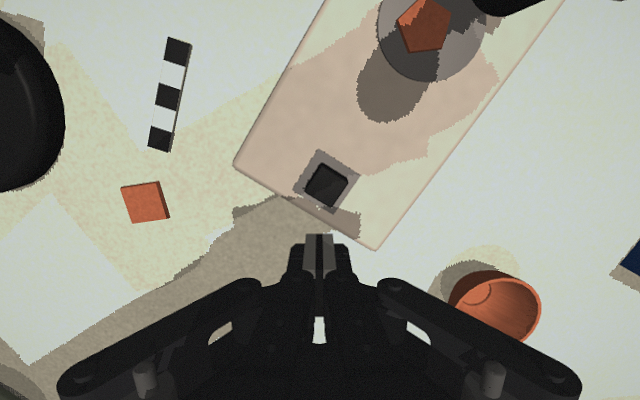

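The black scope key is at (326,185) and still up, and the bowl at (500,305) is well clear. I'll refine the position, press it, then move over the remote.

```bash
python3 - <<'E'
from h import *
import pickle
c=pickle.load(open("c2.pkl","rb")); p=onplane(c,326,185,46); print(p.round(1))
if np.hypot(*(p[:2]-[526.7,-332.6]))<10:
    x,y=(p[:2]+[526.7,-332.6])/2
    press(x,y,46,8,13)
    bot.movel([500,-250,190],max_speed=150); bot.movel([440,-20,190],max_speed=180)
    bot.movel([425,322,150],max_speed=180)
    c=imaging.camera_model("wrist"); im=imaging.capture("wrist"); cv2.imwrite("pics/w3.png",im)
    pickle.dump(c,open("c3.pkl","wb")); print(bot.get_state()["t"])
    g=cv2.imwrite("pics/top3.png",imaging.capture("top"))
E
```

```text
[ 530.6 -334.7   46. ]
hit True z 36.0 F [-0.1  0.9  4.9]
F after [-0.1  0.1  5.3]
t 14.2583 F [-0.9 -0.5 -0. ] [ 528.2 -333.3  125.2]Traceback (most recent call last):
  File "<stdin>", line 8, in <module>
bench.IKError: the arm cannot follow that straight line within its joint ranges
```

The scope key is fully down (z = 36). The line to the remote failed on joint range, so I'll pick a different yaw and go there with a joint-space move.

```bash
python3 - <<'E'
from h import *
import pickle
s=bot.get_state(); print(s["tcp_pos"].round(1) if hasattr(s["tcp_pos"],"round") else s["tcp_pos"],np.round(s["qpos"],2))
o=list(s["orientation"])
for yaw in (o[2],o[2]+.65,o[2]-.65,o[2]+1.2,o[2]-1.2):
    q=solve_ik([431,326,150],[o[0],o[1],yaw]); q2=solve_ik([431,326,26],[o[0],o[1],yaw]); print(round(yaw,2),None if q is None else np.round(q,2),q2 is not None)
yaw=o[2]+.65
q=solve_ik([425,322,150],[o[0],o[1],yaw])
if q is not None and abs(q[0])<1.2:
    bot.move_ptp([425,322,150],[o[0],o[1],yaw])
    c=imaging.camera_model("wrist"); im=imaging.capture("wrist"); cv2.imwrite("pics/w3.png",im)
    pickle.dump(c,open("c3.pkl","wb")); print(bot.get_state()["t"])
E
```

```text
[440.3 -20.6 190. ] [-0.22  0.16 -0.52  0.89  0.    2.58]
0.35 [ 0.51  0.38 -0.34  0.86  0.   -2.98] True
1.0 [ 0.51  0.38 -0.34  0.86  0.    2.66] True
-0.3 [ 0.51  0.38 -0.34  0.85  0.   -2.33] True
1.55 [ 0.51  0.38 -0.34  0.86  0.    2.11] True
-0.85 [ 0.51  0.38 -0.34  0.85  0.   -1.78] True
17.95
```

View pics/w3.png

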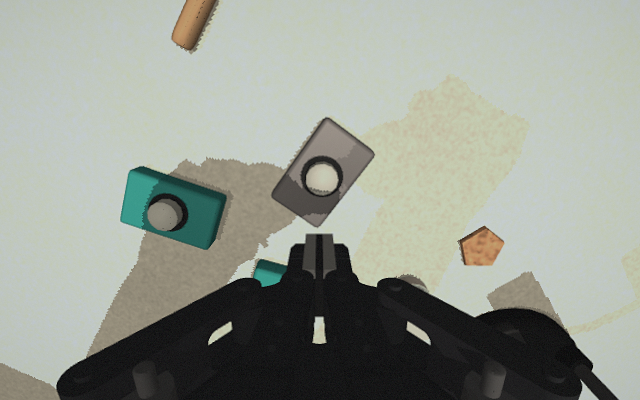

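The grey remote's button is at (322,178), and the turquoise ones are at (165,213) and (270,272). I'll measure it and tap.

```bash
python3 - <<'E'
from h import *
import pickle
c=pickle.load(open("c3.pkl","rb")); p=onplane(c,322,178,40); print(p.round(1))
if np.hypot(*(p[:2]-[431.2,325.6]))<10:
    x,y=(p[:2]+[431.2,325.6])/2
    press(x,y,40,9,8)
    bot.movel([425,322,150],max_speed=120)
    im=imaging.capture("wrist"); 
    a=cv2.imread("pics/w3.png")
    bot.movel([330,230,200],max_speed=150)
    t=imaging.capture("top"); t0=cv2.imread("pics/top0.png")
    cv2.imwrite("pics/w4.png",np.vstack([np.hstack([cv2.resize(a,(400,250)),cv2.resize(im,(400,250))]),np.hstack([cv2.resize(t0[90:290,100:420],(400,250)),cv2.resize(t[90:290,100:420],(400,250))])]))
    print(bot.get_state()["t"])
E
```

```text
[432.5 327.2  40. ]
hit False z 32.1 F [-1.2 -1.5  4.7]
F after [-1.  -0.4  5. ]
t 22.1833 F [-0.1  0.3 -0.4] [431.4 326.2 119.4]
23.7833
```

View pics/w4.png

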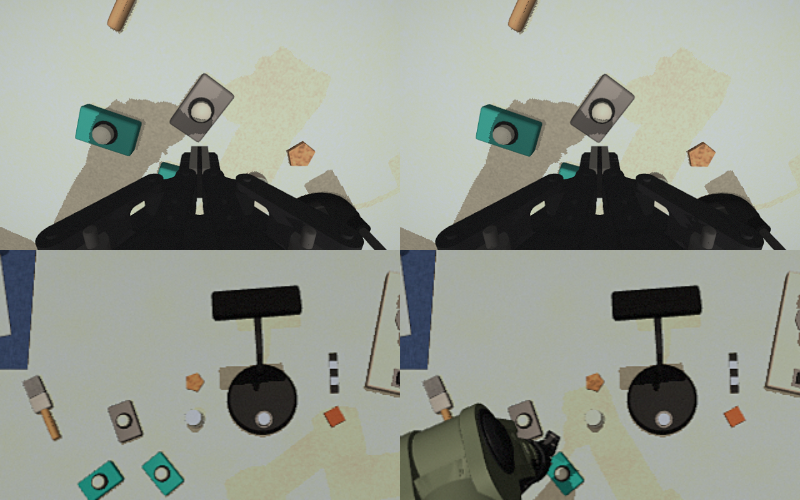

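The before and after views match: the remote, the jar, the sherds and the scale bar are where they were, and the shutter is up again. The press force at 8 mm was about 5 N, as the spring predicts.

```bash
python3 -c "
from h import *
bot.sign_off()"
```

```text
the job is handed in; nothing more can be done
```

I tapped the lamp key, then the microscope key, then the grey remote's shutter, and handed the job in at about 24 s of the 58 s allowed. No verdict is reported, so what follows is from my own checks.

- **Lamp key:** contact stopped at z = 36 mm, which is fully down, with about 6 N read on the tool.
- **Microscope key:** it also stopped at z = 36 mm, with about 5 N.
- **Shutter:** I pressed it about 8 mm with about 5 N for at least 0.12 s. The tool force was back to about zero after lifting.
- **Nothing moved:** before-and-after pictures show the remote, jar, sherds, scale bar and turquoise look-alikes unmoved, and the shutter button up again. I did not compare pictures of the bowl, the brush or the sherd on the stage; the arm stayed clear of them.
- **What disagreed:** the overhead and wrist cameras differed by 1–5 mm on the targets. I pressed the microscope key and the shutter at the average of the two, and the lamp key at the overhead position.
- **What failed:** one straight-line move to the remote was refused on a joint range. Nothing moved, and I used a different wrist yaw instead.

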